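Park the pan lid in the low corner of the drip stand

TASK

Take the lid off the small rectangular pan and lay it gently and flat on the sloping drip stand, a finger's breadth (10 to 20 mm) clear of both rails, then let go so that it slides down into the low corner by itself, without banging. Finally press it lightly home by its handle, against both rails at once, and leave it seated there without disturbing the other tableware.

Things in the scene. Friction and masses are not known exactly. Their poses are not given: they have to be found in the camera images.
- lid_handle (a point): Centre of the lid's upright black bar handle: 16 mm thick (x), 80 long (y), 36 high, in the middle of the lid's top. It lies 26 mm above the lid's underside, 18 above the slab's top, 18 below the handle's top. x = lid's short side, y = long side (a half turn makes no difference), z = square to the slab, up.
- pan: Open stainless steel pan standing on the table, 108 (x) x 176 (y) x 65 mm high, walls 4 mm, fixed. Origin at the centre of its underside; z up. The lid rests on its rim, not quite squarely.
- plate: Fixed sloping steel plate of the drip stand, with dark slots, 170 (x) x 230 (y) mm, tilted 24 degrees. Origin: its lowest corner, on its top surface, where the inner faces of the two rails meet. x = up along the short rail, y = up along the long rail, z = square out of the plate's top. With the lid seated (long side on the long rail) the handle's centre is at x 54, y 88, z 26 mm here.
- long_rail: Rigid steel rail along the low long edge of the plate, 12 mm above its surface, 10 mm wide, inner face at plate x = 0. Origin and axes as the plate. The lid is to be pressed on both rails at once with at least 4 N each for a third of a second (6 to 12 N is right); over 25 N on a rail is too hard.
- short_rail: Straight steel rail along the low short edge of the plate, standing 12 mm above its surface, 10 mm wide, its inner face at plate y = 0. Same origin and axes as the plate. Same press: at least 4 N, not more than 25 N.
- lid: The pan's lid: flat stainless steel slab 108 (x) x 176 (y) x 8 mm with the handle on top; 0.25 to 0.45 kg in all. Origin at the centre of its underside. It starts lying on the pan. Slippery on the stand (friction about 0.1 to 0.16): let go on the plate it slides down into the corner by itself. Faster than 0.5 m/s out of the fingers counts as dropped.
- jar: Bystander: small glass jar with a steel cap, 52 mm across, 100 mm high; origin under its centre.
- bowl: Bystander: white bowl, 120 mm across, 55 mm high; origin under its centre.
- mug: Bystander: white mug, 80 mm across, 95 mm high; origin under its centre.
- spoon: Bystander: black serving spoon 260 mm long, lying on the table along its x axis.
Mind the look-alikes: they are no part of the job. Leave any green or pink look-alike of the lid alone.

How it is judged:
On the way, in this order (a step that is already met when the one before it is completed fails the run):
1. the lid lies flat on the plate and has been let go while still clear of both rails (by 3 mm or more) (contact force between lid and plate above 0.3 N and contact force between the fingers and lid below 0.3 N and x of lid_handle in the frame of plate above 0.057 m and y of lid_handle in the frame of plate above 0.091 m and z of lid_handle in the frame of plate below 0.031 m and angle between the z axis of lid_handle and the z axis of plate, either way round below 0.08 rad and angle between the y axis of lid_handle and the y axis of plate, either way round below 0.08 rad), for 0.02 s.
2. the lid is in the corner and pressed on both rails at once with at least 4 N (x of lid_handle in the frame of plate between 0.051 and 0.057 m and y of lid_handle in the frame of plate between 0.085 and 0.091 m and z of lid_handle in the frame of plate between 0.022 and 0.03 m and angle between the z axis of lid_handle and the z axis of plate, either way round below 0.08 rad and angle between the y axis of lid_handle and the y axis of plate, either way round below 0.08 rad and contact force between lid and long_rail above 4 N and contact force between lid and short_rail above 4 N), for 0.3 s.
At the end, for the whole second after the job is handed in: The lid lies flat on the plate in the low corner, within 3 mm of touching each rail and square to them within 0.08 rad, at rest and let go (x of lid_handle in the frame of plate between 0.051 and 0.057 m and y of lid_handle in the frame of plate between 0.085 and 0.091 m and z of lid_handle in the frame of plate between 0.022 and 0.03 m and angle between the z axis of lid_handle and the z axis of plate, either way round below 0.08 rad and angle between the y axis of lid_handle and the y axis of plate, either way round below 0.08 rad and linear speed of lid below 0.01 m/s and angular speed of lid below 0.05 rad/s and contact force between the fingers and lid below 0.05 N).
It fails at once if the lid hits or presses a rail with more than 25 N (contact force between lid and long_rail above 25 N or contact force between lid and short_rail above 25 N).
It fails at once if the lid is dropped: loose from the fingers and faster than 0.5 m/s (contact force between the fingers and lid below 0.1 N and linear speed of lid above 0.5 m/s).
It fails at once if a bystander is moved by more than 20 mm (distance of any of jar, bowl, mug, spoon from where it was at the start of the episode above 0.02 m).
It also fails if it takes over 58 s, if anything falls off the work surface, if the arm or the gripper's body presses on something with over 40 N, if the wrist force passes 120 N, or if a joint passes its speed limit or range.

ROBOT

A 6-joint arm with a two-finger parallel gripper is mounted at the origin on the work surface. World frame = base frame: x ahead of the robot, y to its left, z up, the work surface at z = 0. Lengths are in m, angles in rad, forces in N, time in s.
With the tool pointing down it reaches from about 0.375 to 0.9 m from the base axis. Payload 3.1 kg.
Tool frame: the origin (TCP) lies midway between the tips of the shut fingers; the grasp point (between the pads) lies 19 mm behind it; x points along the fingers, z is the direction in which the jaws open and shut, and the axes are right-handed (so a half turn about x gives the same grasp; the last joint's range is limited). The gripper opens to 85 mm and grips with 20 to 120 N. Pads are 22 mm wide; open, the fingers measure 114 mm over their backs; the gripper's body (76 mm by 85 mm) begins 54 mm behind the grasp point. The pads swing forward as they close: fully open they stand 13 mm farther back than shut.
Start: joints at [-1.367, 0.527, 1.433, -0, 1.181, -0.178], TCP at [0.233, -0.58, 0.231] pointing down, gripper open.
Joint ranges: [-3.08, 3.08], [-0.75, 2.2], [0.22, 2.44], [-1.43, 4.57], [0, 2.65], [-2.85, 2.85]. Speed limits (rad/s): [2.79, 2.79, 3.14, 3.14, 3.14, 3.14].

INTERFACE

Orientations are given as a unit quaternion [x, y, z, w].
In Python, from station import status, snapshot, camera_params, ticket gives the robot as it stands.
- The arm moves only by the tool arm_command, never from a script. Its argument "series" is a list that holds one entry, the list of rows, each a list of 4 numbers: the shift along the tool's x, y, z in mm, then the turn about the tool's x in rad. A call has 1 to 10 rows; each row shifts and turns the commanded pose from where the row before left it, along the tool's axes as they then stand; what a row does not reach is not made up. A row lasts 1/10 s, in which the tool goes at most 50 mm and 8.59 degrees, less where a joint would pass 70% of its speed; a pose out of reach is approached as far as the arm can. A call is refused whole if a number of a shift passes 50 or a number of a turn 0.15, either way. A call with a gripper value outside its range is refused whole. "jaw" is the opening in per cent of the stroke, from 0 (shut) to 100 (fully open), set as the call begins (left out, the last holds). The fingers move at their own pace and stop on an object; "force" is the grip in N (left out, the last holds). Time passes only in rows, so rows that do not move let the fingers close. It gives the time, the measured TCP pose, the force and the opening at its end, in the units of the state.
- status.sense(): the state, without advancing time (a new reading comes with each control period).
- snapshot(name): name is "side" or "top"; returns the picture (384x512x3 uint8, red, green, blue); there is no depth.
- camera_params(name): a dict with "fovy" (degrees; the focal length in pixels is half the picture's height over the tangent of half this angle, whatever the lens; pixels are square), "cx", "cy" (the principal point, pixels), "extrinsics" (4x4, takes a point from camera to world coordinates). Camera axes: x right, y down, z forward; pixel columns grow to the right and rows downward; lengths in m; the calibration is good to about 2 mm. A picture is of the moment at which its call begins. camera_params takes no time and is no camera call.
- ticket.sign_off(): hands the job in, once; it reports no verdict.
The state is a dict: "t": time; "q": joint angles; "qd": joint speeds; "tau": joint torques, N m; "tcp_pos": TCP position; "tool_rot": TCP orientation; "force": force on the tool from outside, world axes, zero at the start; "ft_torque": the same for the moment, N m; "finger_gap": opening from 0.0 (shut) to 1.0 (fully open).
Only numpy, scipy, OpenCV 4.12 (cv2) and the standard library are available. Lean on these libraries where they do the work, as an engineer would, in place of code of your own. Each camera call takes 0.05 s, during which the arm holds its last target. There are 200 camera calls.

## Working session

There is one attempt and no reset: what is moved stays moved. The work goes in short steps, Python scripts to look and compute and a tool call to move; the robot and the scene stay as the last step left them, time stands still between calls to the robot, and variables do not carry over. Pictures are saved under pics/ and viewed, about 8 in all and at most 12, crops included, and the job is handed in when it is done.

Besides the shell and the picture viewer there is one more tool, called after ">>>" by a JSON object that holds its "op" and its "data", one argument or row to a line. arm_command: Moves the arm, as the interface text tells. Its arguments: {"type":"object","properties":{"series":{"type":"array"},"jaw":{"type":"number"},"force":{"type":"number"}},"required":["series"]}

```bash
mkdir -p pics; ls
python3 - <<'E'
from station import status, snapshot, camera_params
import cv2,numpy as np
for n in("side","top"):
    p=camera_params(n);print(n,p["fovy"],p["cx"],p["cy"],np.round(p["extrinsics"],4).tolist())
    im=snapshot(n);cv2.imwrite(f"pics/{n}0.png",im[:,:,::-1])
s=status.sense();print(s)
E
```

```text
pics
side 53.699790026375744 258.1678726622514 190.4747071200085 [[-0.9937, -0.0786, 0.0801, 0.4233], [-0.1122, 0.7032, -0.7021, 0.924], [-0.0011, -0.7066, -0.7076, 0.9537], [0.0, 0.0, 0.0, 1.0]]
top 53.38815615493452 248.43936848715785 189.78192152089474 [[-0.0144, -0.998, 0.0611, 0.4623], [-0.9999, 0.0142, -0.0036, 0.0904], [0.0028, -0.0612, -0.9981, 1.214], [0.0, 0.0, 0.0, 1.0]]
{'t': 0.1, 'q': array([-1.36747730e+00,  5.28366680e-01,  1.43377352e+00, -1.09316709e-05,
        1.18138347e+00, -1.78489397e-01]), 'qd': array([ 1.29940687e-03, -2.07882880e-03, -3.22770952e-03, -1.68623587e-03,
       -3.13715176e-05, -1.20609537e-04]), 'tau': array([ 6.36653567e-05, -4.43304527e+01, -1.78586036e+01, -2.26115153e-04,
        3.91608541e-03,  1.04489251e-05]), 'tcp_pos': array([ 0.23277437, -0.57934826,  0.23043568]), 'tool_rot': array([ 0.39651591,  0.58628167, -0.39556758,  0.58529926]), 'force': array([-0.66697565, -0.44200349,  0.46170582]), 'ft_torque': array([ 0.02243619, -0.03963726, -0.00029367]), 'finger_gap': 1.0014342379026853}
```

View pics/side0.png

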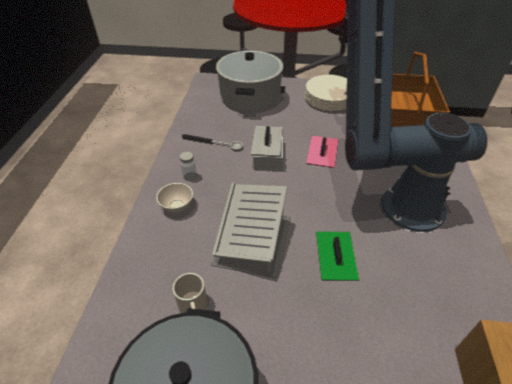

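View pics/top0.png

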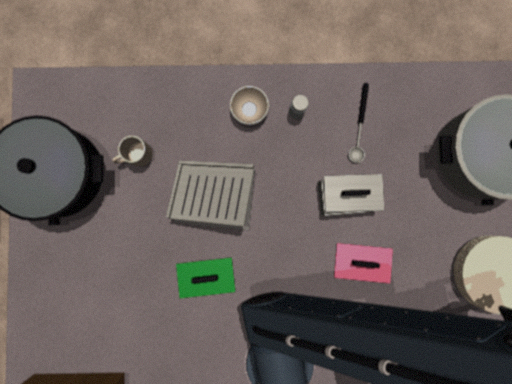

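Candidates for the lid: steel slab on the pan, top (352,193) / side (267,141); green look-alike at top (205,278); pink at top (365,263). The steel one on the pan is the one I want. Next, enlarged crops.

Run:
```python
import cv2,numpy as np
t=cv2.imread("pics/top0.png");s=cv2.imread("pics/side0.png")
def c(im,x,y,w,h,f=5):
    o=cv2.resize(im[y:y+h,x:x+w],None,fx=f,fy=f,interpolation=cv2.INTER_CUBIC)
    for i in range(x,x+w):
        if i%10==0: cv2.line(o,(int((i-x+.5)*f),0),(int((i-x+.5)*f),6 if i%50 else 14),(0,255,255),1); cv2.putText(o,str(i),(int((i-x+.5)*f)-10,18),0,.33,(0,255,255),1)
    for j in range(y,y+h):
        if j%10==0: cv2.line(o,(0,int((j-y+.5)*f)),(6,int((j-y+.5)*f)),(0,255,255),1); cv2.putText(o,str(j),(8,int((j-y+.5)*f)+4),0,.33,(0,255,255),1)
    return o
a=c(t,155,150,110,90,7);cv2.imwrite("pics/c1.png",a[:600])
l=c(t,310,160,85,66,9);cv2.imwrite("pics/c2.png",l)
b=c(s,205,175,90,100,6);d=c(s,240,115,54,60,6)
o=np.zeros((600,540+3*86,3),np.uint8);o[:600,:540]=b[:600];d=cv2.resize(d,(258,286));
b2=c(s,242,118,50,56,5);o[:280,540:790]=b2;cv2.imwrite("pics/c3.png",o)
```

```text
(no output)
```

View pics/c1.png

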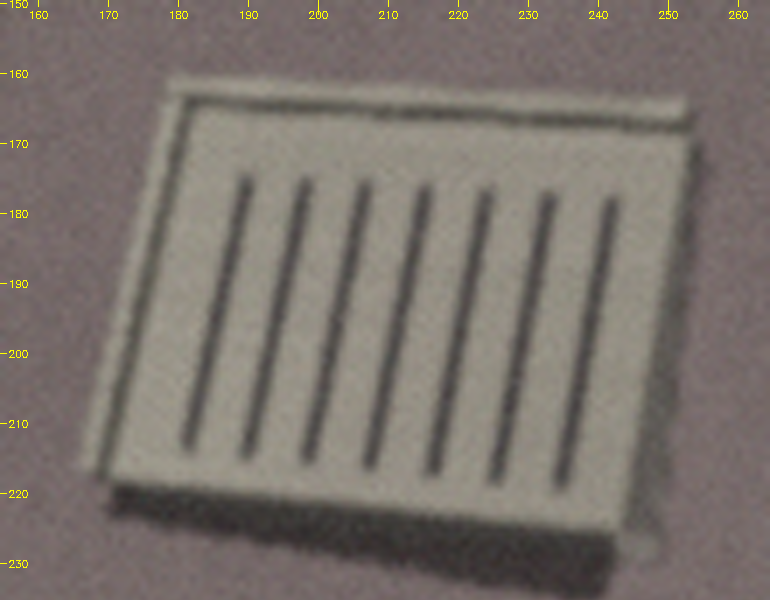

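View pics/c2.png

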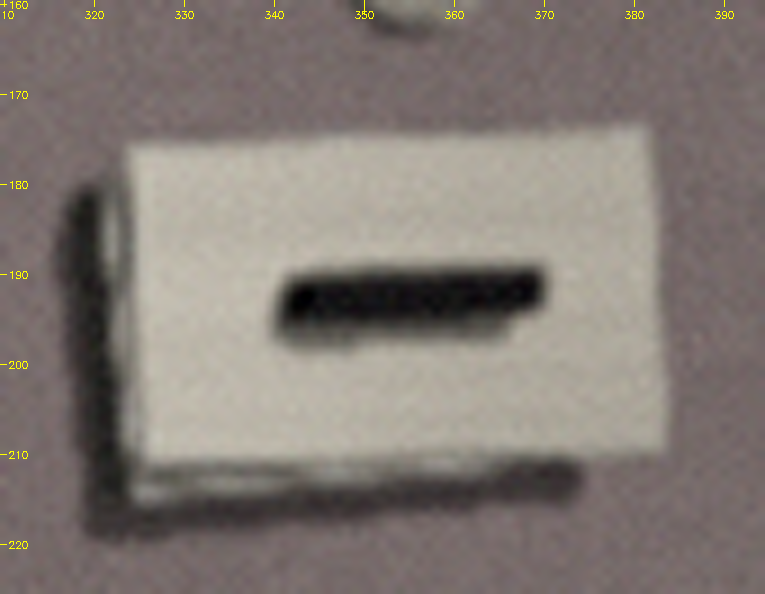

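View pics/c3.png

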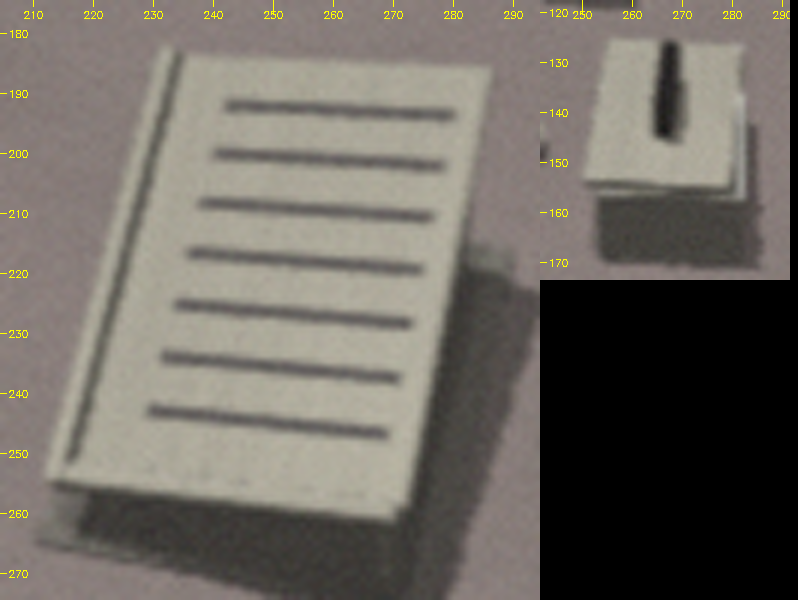

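Views: the top crop shows the rails on the left and the top of the stand, with the inner corner at about (181,165). The lid slab spans (324,176) to (384,210), with its handle from (341,193) to (370,191). The side crop agrees: the low corner is at about (213,254). Next I fit both poses.

```bash
cat > h.py <<'E'
import numpy as np
from station import camera_params
from scipy.optimize import least_squares
from scipy.spatial.transform import Rotation as R
P={n:camera_params(n) for n in("top","side")}
def proj(n,X):
    p=P[n];E=np.array(p["extrinsics"]);c=(np.atleast_2d(X)-E[:3,3])@E[:3,:3]
    f=192/np.tan(np.radians(p["fovy"])/2)
    return c[:,:2]/c[:,2:]*f+[p["cx"],p["cy"]]
E
python3 - <<'E'
from h import *
T=[((0,0,0),(181.5,165)),((0,230,0),(253.5,168.8)),((170,230,0),(242.5,225)),((170,0,0),(170.5,218)),((-10,230,12),(253,163.5)),((-10,-10,12),(179,161)),((170,-10,12),(166.5,217))]
S=[((0,230,0),(235.5,184)),((170,230,0),(286,186)),((-10,230,12),(232,182.5)),((-10,-10,12),(212.5,254.5)),((170,-10,12),(271,261)),((170,0,12),(272,257.5))]
def mk(T,S):
    ob={"top":T,"side":S}
    def res(v,full=True):
        r=R.from_euler("zxy",v[3:6])
        return np.concatenate([(proj(n,r.apply(np.array([a for a,_ in o])/1000.)+v[:3])-[b for _,b in o]).ravel() for n,o in ob.items() if o])
    return res
# corner: x axis -> world -x, y axis -> world -y
f=mk(T,S)
s=least_squares(f,[.5,.25,.05,np.pi,.2,.2],loss="soft_l1",x_scale=.1)
r=R.from_euler("zxy",s.x[3:]);print("plate",s.x[:3],"tilt",np.degrees(np.arccos(r.as_matrix()[2,2])));print(r.as_matrix().round(4));print(f(s.x).reshape(-1,2).round(1).tolist())
T=[((-54,88,8),(324,176)),((-54,-88,8),(382,174)),((54,-88,8),(384,209.7)),((54,88,8),(326,211)),((0,40,44),(341.3,193)),((0,-40,44),(370,191.7))]
S=[((-54,-88,8),(256,125.5)),((54,-88,8),(282.5,127)),((54,88,8),(280,155)),((-54,88,8),(250.5,154))]
g=mk(T,S)
for nm,h,x0 in(("yaw",lambda v:g([*v,0,0]),[.5,-.1,.065,np.pi]),("full",g,[.5,-.1,.065,np.pi,0,0])):
    l=least_squares(h,x0,x_scale=.1);print("lid",nm,l.x.round(4),h(l.x).reshape(-1,2).round(1).tolist())
np.savez("fit.npz",p=s.x,l=l.x)
print("slot4 ctr top",proj("top",r.apply([.085,.115,0])+s.x[:3]))
E
```

```text
plate [0.61355243 0.28803571 0.04022983] tilt 23.592537759844426
[[-0.9553 -0.0944  0.2803]
 [ 0.1769 -0.9419  0.2857]
 [ 0.2371  0.3225  0.9164]]
[[1.2, 0.1], [-0.2, -0.5], [1.1, 0.1], [-0.0, 0.1], [-0.3, -0.1], [-0.2, -0.6], [-0.9, -0.3], [0.4, 0.3], [1.0, -0.3], [-0.4, -0.1], [0.1, 0.3], [0.2, 0.1], [-0.1, 0.1]]
lid yaw [ 0.5215 -0.2449  0.0254  6.2528] [[2.9, 33.5], [1.8, 36.4], [-0.4, -34.1], [1.0, -36.3], [4.1, -1.4], [2.0, 0.3], [27.0, 6.8], [-25.9, 3.0], [-30.2, 2.7], [27.9, 6.3]]
lid full [ 5.2050e-01 -2.3660e-01  7.0300e-02  3.1269e+00  3.0939e+00  1.5000e-03] [[1.3, -0.5], [2.0, -0.4], [1.8, -0.3], [0.8, 0.1], [-1.6, 0.4], [-4.3, 0.9], [-0.5, -0.7], [0.1, -0.7], [-0.1, 1.2], [0.2, 0.5]]
slot4 ctr top [[211.45184226 193.43355632]]
```

Run:
```python
from h import *
def mk(T,S):
    ob={"top":T,"side":S}
    def res(v):
        r=R.from_euler("zxy",v[3:6])
        return np.concatenate([(proj(n,r.apply(np.array([a for a,_ in o])/1000.)+v[:3])-[b for _,b in o]).ravel() for n,o in ob.items()])
    return res
T=[((54,88,8),(324,176)),((54,-88,8),(382,174)),((-54,-88,8),(384,209.7)),((-54,88,8),(326,211)),((0,40,44),(341.3,192.3)),((0,-40,44),(370,191.2))]
S=[((54,-88,8),(256,125.5)),((-54,-88,8),(282.5,127)),((-54,88,8),(280,155)),((54,88,8),(250.5,154))]
g=mk(T,S)
for nm,h,x0 in(("z fixed",lambda v:g([v[0],v[1],.065,v[2],0,0]),[.5,-.2,0]),("yaw",lambda v:g([*v,0,0]),[.5,-.1,.065,0]),("full",g,[.5,-.1,.065,0,0,0])):
    l=least_squares(h,x0,x_scale=.1);print("lid",nm,l.x.round(4),l.cost,h(l.x).reshape(-1,2).round(1).tolist())
from station import status
s=status.sense();M=R.from_quat(s["tool_rot"]).as_matrix();print(M.round(3),s["tcp_pos"])
```

```text
lid z fixed [ 0.5194 -0.2273  0.0161] 4.342916301399942 [[-0.9, -0.5], [-0.4, -0.3], [-0.5, 0.0], [-1.4, 0.5], [1.6, 0.0], [0.4, 0.3], [-0.5, -0.7], [0.2, -0.6], [0.2, -0.2], [0.1, -1.0]]
lid yaw [ 0.5196 -0.2293  0.0603  0.0161] 3.247230874502299 [[-0.6, -0.4], [-0.3, -0.2], [-0.4, -0.1], [-1.0, 0.4], [1.8, 0.0], [0.6, 0.3], [-0.5, 0.0], [0.1, 0.0], [0.2, 0.5], [0.1, -0.3]]
lid full [ 0.5193 -0.2297  0.06    0.0129 -0.0175  0.0232] 2.7716640194012943 [[-0.6, -0.4], [-0.2, -0.1], [-0.1, 0.1], [-1.0, 0.4], [1.6, -0.2], [0.5, 0.1], [-0.4, -0.0], [0.3, -0.5], [0.1, 0.6], [0.1, 0.2]]
[[-0.     0.928  0.373]
 [ 0.002  0.373 -0.928]
 [-1.     0.    -0.002]] [ 0.23277437 -0.57934826  0.23043568]
```

>>> {"op": "arm_command", "data": {
  "series": [
    [[0,0,0,-0.12],[0,0,0,-0.12],[0,0,0,-0.12],[0,0,0,-0.12],[0,0,0,-0.12],[0,0,0,-0.12],[0,0,0,-0.12],[0,0,0,-0.12],[0,0,0,-0.12],[0,0,0,-0.12]]
  ],
  "jaw": 60
}}

```text
t: 1.1
tcp_pos: [0.2328, -0.5796, 0.2307]
tool_rot: [-0.005, 0.707, 0.006, 0.707]
force: [0.4, 0.8, -0.7]
finger_gap: 0.598
```

>>> {"op": "arm_command", "data": {
  "series": [
    [[0,35,28,0],[0,35,28,0],[0,35,28,0],[0,35,28,0],[0,35,28,0],[0,35,28,0],[0,35,28,0],[0,35,28,0],[0,35,28,0],[0,35,28,0]]
  ]
}}

```text
t: 2.1
tcp_pos: [0.5097, -0.2251, 0.231]
tool_rot: [-0.004, 0.707, 0.004, 0.707]
force: [1.0, -1.3, 0.8]
finger_gap: 0.6
```

>>> {"op": "arm_command", "data": {
  "series": [
    [[20,-1,5,0],[30,-1,5,0],[30,-1,0,0],[30,0,0,0],[20,0,0,0],[11,0,0,0],[0,0,0,0]]
  ]
}}

```text
t: 2.8
tcp_pos: [0.5181, -0.2292, 0.0887]
tool_rot: [-0.003, 0.708, 0.005, 0.706]
force: [-0.0, -1.1, 0.8]
finger_gap: 0.599
```

```bash
cat > look.py <<'E'
import cv2,sys
from station import snapshot
import numpy as np
# look.py name out  (x y w h f)*
def c(im,x,y,w,h,f):
    o=cv2.resize(im[y:y+h,x:x+w],None,fx=f,fy=f,interpolation=cv2.INTER_CUBIC)
    for i in range(x,x+w):
        if i%10==0: cv2.line(o,(int((i-x+.5)*f),0),(int((i-x+.5)*f),6),(0,255,255),1); cv2.putText(o,str(i),(int((i-x+.5)*f)-10,18),0,.33,(0,255,255),1)
    for j in range(y,y+h):
        if j%10==0: cv2.line(o,(0,int((j-y+.5)*f)),(6,int((j-y+.5)*f)),(0,255,255),1); cv2.putText(o,str(j),(8,int((j-y+.5)*f)+4),0,.33,(0,255,255),1)
    return o
def two(out,a,b):
    A=c(snapshot("top")[:,:,::-1],*a);B=c(snapshot("side")[:,:,::-1],*b)
    H=max(A.shape[0],B.shape[0]);o=np.zeros((H,A.shape[1]+B.shape[1],3),np.uint8)
    o[:A.shape[0],:A.shape[1]]=A;o[:B.shape[0],A.shape[1]:]=B;cv2.imwrite(out,o);print(o.shape)
E
python3 -c "
from look import *
two('pics/g1.png',(310,150,90,80,4),(230,90,75,85,5))"
```

```text
(425, 735, 3)
```

View pics/g1.png

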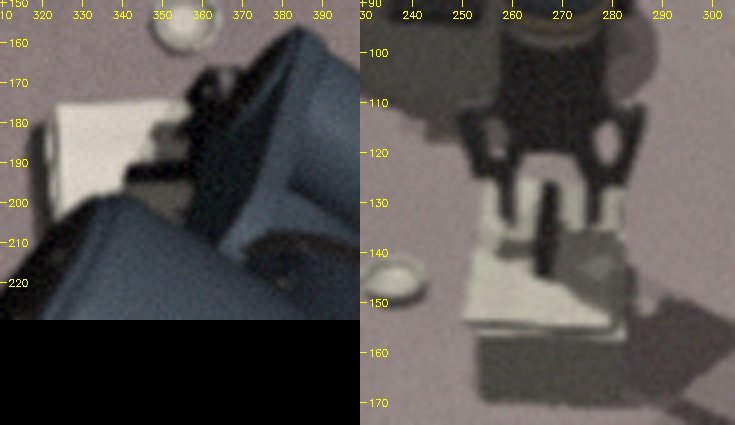

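Side view: the fingers (columns 260 and 277) straddle the handle (column 267), well centred. Now I grip and lift.

>>> {"op": "arm_command", "data": {
  "series": [
    [[0,0,0,0],[0,0,0,0],[0,0,0,0],[0,0,0,0],[0,0,0,0],[0,0,0,0]]
  ],
  "jaw": 0,
  "force": 30
}}

```text
t: 3.5
tcp_pos: [0.5198, -0.2303, 0.0916]
tool_rot: [-0.004, 0.706, 0.003, 0.708]
force: [-0.5, -0.2, 5.9]
finger_gap: 0.178
```

>>> {"op": "arm_command", "data": {
  "series": [
    [[-5,0,0,0],[-15,0,0,0],[-25,0,0,0],[-30,0,0,0],[-30,0,0,0],[-30,0,0,0],[0,0,0,0]]
  ]
}}

```text
t: 4.2
tcp_pos: [0.5211, -0.2311, 0.2292]
tool_rot: [-0.006, 0.705, 0.002, 0.71]
force: [1.0, -0.7, -1.7]
finger_gap: 0.179
```

```bash
python3 -c "
from look import *
two('pics/g2.png',(290,150,110,85,4),(220,60,75,100,4))
from station import status
s=status.sense();print(s['force'],s['ft_torque'],s['finger_gap'],s['tcp_pos'])"
```

```text
(400, 740, 3)
[-0.20856474 -0.53782916 -2.45417497] [ 0.0255035   0.03540264 -0.03382976] 0.18179192638079933 [ 0.5185284  -0.22944467  0.2250271 ]
```

View pics/g2.png

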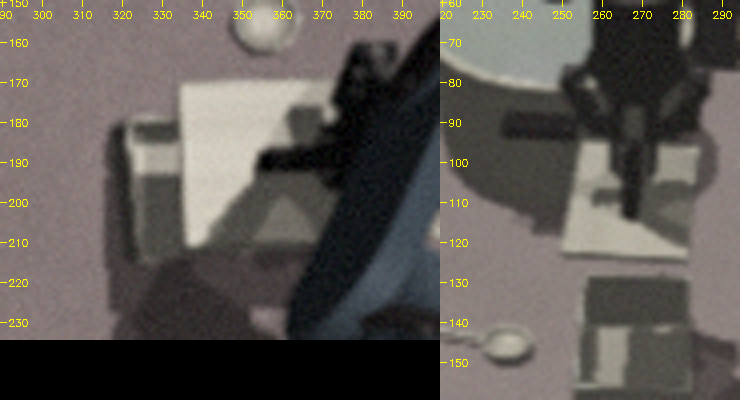

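Lid lifted cleanly, about 3 N. Next I compute the placing target, with the fit constrained to the stated 24° tilt.

Run:
```python
from h import *
T=[((0,0,0),(181.5,165)),((0,230,0),(253.5,168.8)),((170,230,0),(242.5,225)),((170,0,0),(170.5,218)),((-10,230,12),(253,163.5)),((-10,-10,12),(179,161)),((170,-10,12),(166.5,217))]
S=[((0,230,0),(235.5,184)),((170,230,0),(286,186)),((-10,230,12),(232,182.5)),((-10,-10,12),(212.5,254.5)),((170,-10,12),(271,261)),((170,0,12),(272,257.5))]
ob={"top":T,"side":S}
def f(v):
    r=R.from_euler("zxy",v[3:6])
    return np.concatenate([(proj(n,r.apply(np.array([a for a,_ in o])/1000.)+v[:3])-[b for _,b in o]).ravel() for n,o in ob.items()]+[[50*(np.degrees(np.arccos(r.as_matrix()[2,2]))-24)]])
s=least_squares(f,np.load("fit.npz")["p"],x_scale=.1)
r=R.from_euler("zxy",s.x[3:]);M=r.as_matrix();print(s.x[:3],M.round(4).tolist(),s.cost)
np.savez("plate.npz",M=M,o=s.x[:3])
P=r.apply([.068,.102,.0355])+s.x[:3];print("P",P,"tcp",P-[0,0,.0095])
print("seated handle",r.apply([.054,.088,.026])+s.x[:3])
y=M[:,1];n=np.array([-y[1],y[0],0]);n/=np.linalg.norm(n);print("jaw dir",n,np.degrees(np.arctan2(n[1],n[0])), "pad tilt",np.degrees(np.arccos(abs(n@M[:,0]))),"ypitch",np.degrees(np.arcsin(y[2])))
from station import status
q=status.sense();t=R.from_quat(q["tool_rot"]).as_matrix();print("tool z yaw",np.degrees(np.arctan2(t[1,2],t[0,2])),q["tcp_pos"],q["q"])
print("lowest lid pts",[ (r.apply(np.array(c)/1000)+s.x[:3]).round(3).tolist() for c in((0,0,0),(170,0,0),(0,230,0),(170,230,0))])
```

```text
[0.61330769 0.28797876 0.03960547] [[-0.9537, -0.0931, 0.2859], [0.1785, -0.9404, 0.2893], [0.2419, 0.327, 0.9135]] 3.0951755966396446
P [0.549109   0.2144625  0.12183769] tcp [0.549109   0.2144625  0.11233769]
seated handle [0.56104858 0.22238113 0.10519462]
jaw dir [ 0.99513966 -0.09847367  0.        ] -5.651284109985164 pad tilt 14.831481735187584 ypitch 19.085406195986216
tool z yaw 0.6296504143431872 [ 0.5185284  -0.22944467  0.2250271 ] [-6.13603561e-01  4.57191312e-01  1.58683427e+00 -4.28801702e-05
  1.09808902e+00 -6.24573440e-01]
lowest lid pts [[0.613, 0.288, 0.04], [0.451, 0.318, 0.081], [0.592, 0.072, 0.115], [0.43, 0.102, 0.156]]
```

>>> {"op": "arm_command", "data": {
  "series": [
    [[0,20,2,0],[0,40,4,0],[0,48,4,0],[0,48,4,0],[0,48,4,0],[0,48,4,0],[0,48,4,0],[0,48,2,0],[0,48,2,0],[0,40,0,0]]
  ]
}}

```text
t: 5.3
tcp_pos: [0.5423, 0.2088, 0.2225]
tool_rot: [-0.004, 0.709, 0.004, 0.705]
force: [1.5, -0.1, -3.0]
finger_gap: 0.181
```

>>> {"op": "arm_command", "data": {
  "series": [
    [[0,6,0,0.05],[0,2,0,0.06],[-2,0,0,0],[0,0,0,0],[0,0,0,0]]
  ]
}}

```text
t: 5.8
tcp_pos: [0.5438, 0.2139, 0.2264]
tool_rot: [0.035, 0.707, -0.035, 0.706]
force: [-0.2, -0.4, -3.8]
finger_gap: 0.181
```

```bash
cat > st.py <<'E'
from h import *
from station import status
def st():
    q=status.sense();d=np.load("plate.npz");t=R.from_quat(q["tool_rot"]).as_matrix()
    print("t",round(q["t"],2),"tcp",q["tcp_pos"].round(4),"yaw",np.degrees(np.arctan2(t[1,2],t[0,2])).round(2),"F",q["force"].round(2),"Fplate",(d["M"].T@q["force"]).round(2),"gap",round(q["finger_gap"],3),"tq",q["ft_torque"].round(2))
    g=q["tcp_pos"]+[0,0,.0095];print("P in plate mm",((g-d["o"])@d["M"]*1000).round(1), "err to goal tool axes",(t.T@(np.array([.5491,.2145,.1123])-q["tcp_pos"])*1000).round(1))
if __name__=="__main__":st()
E
python3 st.py
```

```text
t 5.8 tcp [0.5438 0.2139 0.2264] yaw -5.67 F [-0.17 -0.4  -3.84] Fplate [-0.84 -0.86 -3.67] gap 0.181 tq [-0.02  0.06  0.01]
P in plate mm [100.5 140.3 138. ] err to goal tool axes [114.1   1.2   5.4]
```

>>> {"op": "arm_command", "data": {
  "series": [
    [[15,0,2,0],[20,1,2,0],[20,0,1,0],[11,0,0,0],[0,0,0,0]]
  ],
  "force": 20
}}

```text
t: 6.3
tcp_pos: [0.548, 0.2142, 0.1595]
tool_rot: [0.035, 0.708, -0.036, 0.705]
force: [-0.2, 0.4, -2.6]
finger_gap: 0.177
```

>>> {"op": "arm_command", "data": {
  "series": [
    [[3,0,0,0],[3,0,0,0],[3,0,0,0],[3,0,0,0],[3,0,0,0],[0,0,0,0]]
  ]
}}

```text
t: 6.9
tcp_pos: [0.55, 0.2151, 0.1466]
tool_rot: [0.035, 0.706, -0.035, 0.707]
force: [1.8, 1.0, 1.6]
finger_gap: 0.18
```

```bash
python3 st.py
```

```text
t 6.9 tcp [0.55   0.2151 0.1466] yaw -5.64 F [1.82 1.04 1.61] Fplate [-1.16 -0.62  2.29] gap 0.18 tq [-0.09 -0.06  0.11]
P in plate mm [ 75.6 112.5  67.2] err to goal tool axes [34.3 -0.7 -0.9]
```

>>> {"op": "arm_command", "data": {
  "series": [
    [[2,0,0,0],[2,0,0,0],[2,0,0,0],[2,0,0,0],[2,0,0,0],[0,0,0,0]]
  ]
}}

```text
t: 7.5
tcp_pos: [0.549, 0.2148, 0.1358]
tool_rot: [0.035, 0.707, -0.035, 0.706]
force: [1.2, 1.9, 0.7]
finger_gap: 0.177
```

>>> {"op": "arm_command", "data": {
  "series": [
    [[2,0,0,0],[2,0,0,0],[2,0,0,0],[2,0,0,0],[0,0,0,0]]
  ]
}}

```text
t: 8.0
tcp_pos: [0.5505, 0.2156, 0.1293]
tool_rot: [0.036, 0.705, -0.035, 0.707]
force: [2.3, 2.6, 5.6]
finger_gap: 0.179
```

```bash
python3 st.py;  python3 -c "
from look import *
two('pics/g3.png',(160,145,110,95,4),(205,165,90,110,4))"
```

```text
t 8.0 tcp [0.5505 0.2156 0.1293] yaw -5.72 F [2.28 2.58 5.6 ] Fplate [-0.36 -0.81  6.51] gap 0.179 tq [ 0.19  0.23 -0.14]
P in plate mm [ 71.  106.4  51.8] err to goal tool axes [17.  -1.2 -1.3]
(440, 800, 3)
```

View pics/g3.png

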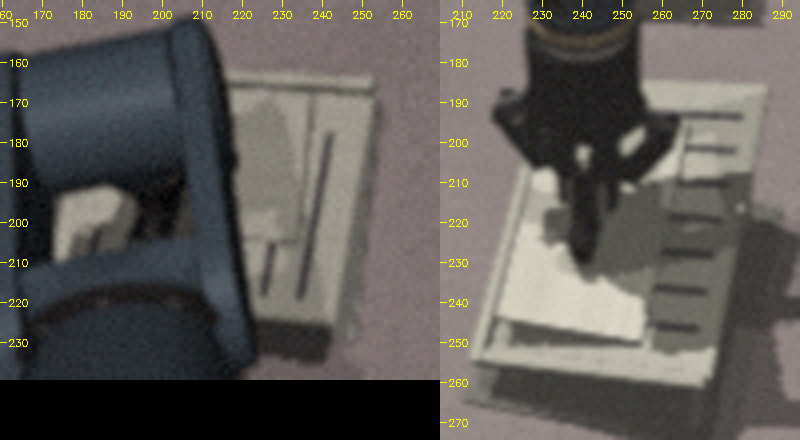

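The pitch has adapted; the roll is left (the dark wedge under the low long edge). I keep pressing down slowly.

>>> {"op": "arm_command", "data": {
  "series": [
    [[1,0,0,0],[1,0,0,0],[1,0,0,0],[1,0,0,0],[1,0,0,0],[0,0,0,0]]
  ]
}}

```text
t: 8.7
tcp_pos: [0.553, 0.2164, 0.1268]
tool_rot: [0.037, 0.703, -0.034, 0.709]
force: [2.6, 3.7, 15.9]
finger_gap: 0.175
```

```bash
python3 st.py
```

```text
t 8.7 tcp [0.553  0.2164 0.1268] yaw -5.77 F [ 2.58  3.66 15.92] Fplate [ 2.04  1.52 16.34] gap 0.175 tq [ 0.53  0.46 -0.19]
P in plate mm [ 68.1 104.5  50.4] err to goal tool axes [14.4 -2.4 -3.8]
```

>>> {"op": "arm_command", "data": {
  "series": [
    [[1,0,0,0],[1,0,0,0],[1,0,0,0],[0,0,0,0]]
  ],
  "jaw": 19.5
}}

```text
t: 9.1
tcp_pos: [0.5531, 0.2158, 0.1228]
tool_rot: [0.036, 0.703, -0.034, 0.709]
force: [4.0, 2.5, 9.8]
finger_gap: 0.197
```

```bash
python3 st.py
```

```text
t 9.1 tcp [0.5531 0.2158 0.1228] yaw -5.75 F [4.   2.53 9.79] Fplate [-1.    0.45 10.82] gap 0.197 tq [ 0.36 -0.05 -0.08]
P in plate mm [ 66.9 103.8  46.6] err to goal tool axes [10.4 -1.8 -4. ]
```

>>> {"op": "arm_command", "data": {
  "series": [
    [[1,0,-1,0],[1,0,-1,0],[1,0,-1,0],[1,0,0,0],[0,0,0,0]]
  ],
  "jaw": 21
}}

```text
t: 9.6
tcp_pos: [0.5501, 0.2162, 0.1189]
tool_rot: [0.037, 0.703, -0.034, 0.709]
force: [4.2, 2.5, 13.3]
finger_gap: 0.209
```

```bash
python3 st.py
```

```text
t 9.6 tcp [0.5501 0.2162 0.1189] yaw -5.76 F [ 4.19  2.51 13.3 ] Fplate [-0.33  1.6  14.08] gap 0.209 tq [ 0.43  0.03 -0.19]
P in plate mm [ 68.9 102.4  42.3] err to goal tool axes [ 6.5 -1.8 -0.9]
```

>>> {"op": "arm_command", "data": {
  "series": [
    [[1,0,0,0],[1,0,0,0],[1,0,-1,0],[0,0,0,0]]
  ],
  "jaw": 22
}}

```text
t: 10.0
tcp_pos: [0.5496, 0.2164, 0.1159]
tool_rot: [0.037, 0.703, -0.034, 0.71]
force: [6.0, 2.3, 12.0]
finger_gap: 0.223
```

```bash
python3 st.py;  python3 -c "
from look import *
two('pics/g4.png',(160,145,110,95,3),(205,175,85,100,5))"
```

```text
t 10.0 tcp [0.5496 0.2164 0.1159] yaw -5.76 F [ 6.01  2.27 12.05] Fplate [-2.41  1.25 13.38] gap 0.223 tq [ 0.44 -0.13 -0.14]
P in plate mm [ 68.8 101.3  39.4] err to goal tool axes [ 3.6 -1.9 -0.3]
(500, 755, 3)
```

View pics/g4.png

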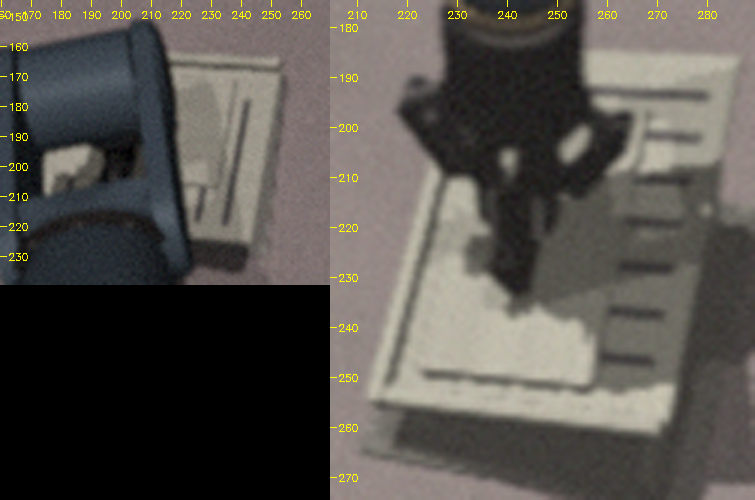

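```bash
cat > bp.py <<'E'
from h import *
d=np.load("plate.npz")
def bp(n,uv,z):
    f=lambda a:(proj(n,d["M"]@np.array([a[0],a[1],z/1000])+d["o"])-uv).ravel()
    return (least_squares(f,[.05,.1],x_scale=.1).x*1000).round(1)
E
python3 -c "
from bp import *
for z in(8,12):print(z,bp('side',(223,248),z),bp('side',(257,251),z),bp('side',(219.5,205),z))
print(bp('top',(238,164.5+0),8),[bp('top',p,8) for p in((238,170),(231,206))])
"
```

```text
8 [14.9 15. ] [121.4  15.8] [-33.5 151.3]
12 [17.  13.7] [123.1  14.5] [-31.2 149.5]
[ -6.4 184.3] [array([ 10.8, 187.5]), array([120.6, 186.7])]
```

>>> {"op": "arm_command", "data": {
  "series": [
    [[1,0,0,0],[1,0,0,0],[0,0,0,0]]
  ],
  "jaw": 23
}}

```text
t: 10.4
tcp_pos: [0.55, 0.2169, 0.1148]
tool_rot: [0.037, 0.702, -0.034, 0.71]
force: [3.4, 3.5, 15.0]
finger_gap: 0.235
```

```bash
python3 st.py
```

```text
t 10.4 tcp [0.55   0.2169 0.1148] yaw -5.74 F [ 3.37  3.51 15.02] Fplate [ 1.05  1.29 15.7 ] gap 0.235 tq [ 0.62 -0.25 -0.09]
P in plate mm [ 68.2 100.4  38.7] err to goal tool axes [ 2.5 -2.5 -0.7]
```

>>> {"op": "arm_command", "data": {
  "series": [
    [[-1,0,0,0],[-1,0,0,0],[0,0,0,0]]
  ]
}}

```text
t: 10.7
tcp_pos: [0.5487, 0.2165, 0.1153]
tool_rot: [0.037, 0.703, -0.034, 0.709]
force: [3.4, 2.4, 9.8]
finger_gap: 0.23
```

```bash
python3 st.py;  python3 -c "
from look import *
two('pics/g5.png',(160,145,110,95,3),(205,175,85,100,5))"
```

```text
t 10.7 tcp [0.5487 0.2165 0.1153] yaw -5.74 F [3.38 2.41 9.84] Fplate [-0.41  0.63 10.66] gap 0.23 tq [ 0.54 -0.3  -0.07]
P in plate mm [ 69.5 101.1  38.7] err to goal tool axes [ 3.  -2.   0.6]
(500, 755, 3)
```

View pics/g5.png

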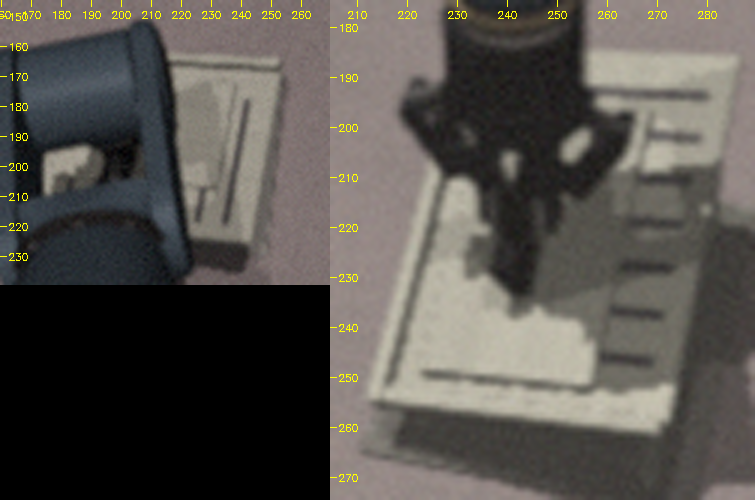

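The lid lies flat, with an even front edge from (223,248) to (257,251), about 13 mm clear of both rails. Now I release it.

>>> {"op": "arm_command", "data": {
  "series": [
    [[-4,0,0,0],[-30,0,0,0],[-45,0,0,0],[-45,0,0,0],[0,0,0,0],[0,0,0,0]]
  ],
  "jaw": 60
}}

```text
t: 11.4
tcp_pos: [0.5445, 0.215, 0.2376]
tool_rot: [0.035, 0.706, -0.035, 0.706]
force: [-0.6, 0.2, -0.6]
finger_gap: 0.601
```

>>> {"op": "arm_command", "data": {
  "series": [
    [[0,-45,0,0],[0,-45,0,0],[0,-45,0,0],[0,-45,0,0],[0,0,0,0]]
  ]
}}

```text
t: 11.9
tcp_pos: [0.5251, 0.0317, 0.2347]
tool_rot: [0.037, 0.709, -0.038, 0.704]
force: [-0.2, 0.4, -0.2]
finger_gap: 0.601
```

```bash
python3 st.py;  python3 -c "
from look import *
two('pics/g6.png',(160,145,100,90,4),(205,175,80,95,5))"
```

```text
t 11.9 tcp [0.5251 0.0317 0.2347] yaw -6.02 F [-0.2   0.38 -0.18] Fplate [ 0.21 -0.39 -0.12] gap 0.601 tq [-0.04  0.01  0.02]
P in plate mm [ 87.9 316.2  87.6] err to goal tool axes [122.1 184.6   5.5]
(475, 800, 3)
```

View pics/g6.png

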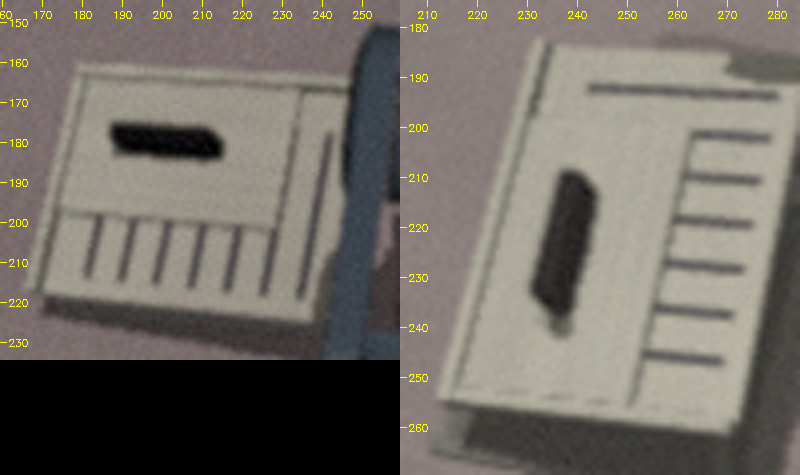

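The lid slid into the corner and is seated: the top view shows its edges flush with both rails, with the handle from (188,178) to (213,181). Next I check that in numbers and plan the press.

```bash
python3 -c "
from bp import *
from station import status
# lid top corners (x=108,y=176) and handle top ends
print('top lid corner',bp('top',(229,201.5),8),'lower',bp('top',(175.5,197),8),'right top',bp('top',(235,167),8)); print('side: far right',bp('side',(262.5,201),8),'near right',bp('side',(251.5,254),8))
print('handle top ctr', bp('top',(200.6,179),44), 'side', bp('side',(239.5,222),44))
print(proj('top',[d['M']@[.054,y,.044]+d['o'] for y in(.048,.128)]).round(1).tolist(),proj('side',[d['M']@[.054,y,.044]+d['o'] for y in(.048,.128)]).round(1).tolist())
q=status.sense();t=R.from_quat(q['tool_rot']).as_matrix();print(t.T@(np.array([.563,.226,.110])-q['tcp_pos'])*1000)
g=t.T@d['M'];print('plate x,y,z in tool axes',g.T.round(3).tolist())"
```

```text
top lid corner [107.9 178.1] lower [106.4   5.3] right top [  1.9 176.5]
side: far right [105.8 171.4] near right [107.    5.6]
handle top ctr [58.  93.7] side [65.  84.9]
[[186.7, 176.9], [211.8, 178.3]] [[233.1, 233.8], [239.3, 208.2]]
[125.23123573 193.28152714  18.40652042]
plate x,y,z in tool axes [[-0.236, 0.081, -0.968], [-0.327, -0.945, 0.001], [-0.915, 0.317, 0.25]]
```

>>> {"op": "arm_command", "data": {
  "series": [
    [[0,30,4,0],[0,45,4,0],[0,45,4,0],[0,45,4,0],[20,28,2,0],[30,0,0,0],[30,0,0,0],[25,0,0,0],[0,0,0,0],[0,0,0,0]]
  ],
  "jaw": 50
}}

```text
t: 13.0
tcp_pos: [0.5634, 0.2277, 0.1314]
tool_rot: [0.034, 0.707, -0.035, 0.705]
force: [0.2, -0.4, -0.3]
finger_gap: 0.498
```

```bash
sed -i 's/\[.5491,.2145,.1123\]/[.563,.226,.110]/' st.py; python3 st.py
```

```text
t 13.0 tcp [0.5634 0.2277 0.1314] yaw -5.57 F [ 0.15 -0.43 -0.32] Fplate [-0.3   0.28 -0.37] gap 0.498 tq [ 0.01 -0.02 -0.02]
P in plate mm [61.3 94.5 60.8] err to goal tool axes [21.4 -1.7 -0.2]
```

>>> {"op": "arm_command", "data": {
  "series": [
    [[10,-1,0,0],[8,0,0,0],[3,0,0,0],[0,0,0,0]]
  ]
}}

```text
t: 13.4
tcp_pos: [0.5642, 0.2254, 0.1111]
tool_rot: [0.035, 0.706, -0.035, 0.706]
force: [-0.2, -0.6, -0.2]
finger_gap: 0.498
```

>>> {"op": "arm_command", "data": {
  "series": [
    [[0,0,0,0],[0,0,0,0],[0,0,0,0],[0,0,0,0],[0,0,0,0]]
  ],
  "jaw": 23,
  "force": 20
}}

```text
t: 13.9
tcp_pos: [0.5649, 0.2255, 0.1117]
tool_rot: [0.035, 0.706, -0.035, 0.707]
force: [0.8, -1.1, 1.0]
finger_gap: 0.229
```

```bash
python3 st.py
```

```text
t 13.9 tcp [0.5649 0.2255 0.1117] yaw -5.67 F [ 0.85 -1.1   1.01] Fplate [-0.76  1.28  0.84] gap 0.229 tq [-0.05 -0.09 -0.01]
P in plate mm [54.8 89.9 42.7] err to goal tool axes [ 1.7  0.3 -2. ]
```

>>> {"op": "arm_command", "data": {
  "series": [
    [[1,0,0,0],[1,0,0,0],[0,0,0,0],[0,0,0,0]]
  ],
  "jaw": 21
}}

```text
t: 14.3
tcp_pos: [0.5652, 0.2255, 0.1116]
tool_rot: [0.035, 0.706, -0.035, 0.707]
force: [-0.8, -2.0, 11.7]
finger_gap: 0.216
```

```bash
python3 st.py
```

```text
t 14.3 tcp [0.5652 0.2255 0.1116] yaw -5.69 F [-0.76 -2.01 11.68] Fplate [3.19 5.78 9.88] gap 0.216 tq [-0.32  0.46 -0.15]
P in plate mm [54.5 89.9 42.6] err to goal tool axes [ 1.6  0.3 -2.2]
```

>>> {"op": "arm_command", "data": {
  "series": [
    [[0,0.5,1,0],[0,0.5,1,0],[0,0,0,0],[0,0,0,0]]
  ]
}}

```text
t: 14.7
tcp_pos: [0.5652, 0.2255, 0.1116]
tool_rot: [0.034, 0.707, -0.036, 0.705]
force: [-5.1, -5.0, 15.9]
finger_gap: 0.218
```

```bash
python3 st.py
```

```text
t 14.7 tcp [0.5652 0.2255 0.1116] yaw -5.67 F [-5.13 -4.97 15.86] Fplate [ 7.84 10.33 11.58] gap 0.218 tq [-0.6   1.05 -0.13]
P in plate mm [54.5 89.9 42.6] err to goal tool axes [ 1.6  0.3 -2.2]
```

The push on the rails is about 8 N (long) and 10 N (short). I hold it.

>>> {"op": "arm_command", "data": {
  "series": [
    [[0,0,0.5,0],[0,0,0,0],[0,0,0,0],[0,0,0,0],[0,0,0,0],[0,0,0,0],[0,0,0,0]]
  ]
}}

```text
t: 15.4
tcp_pos: [0.5652, 0.2255, 0.1116]
tool_rot: [0.034, 0.707, -0.036, 0.705]
force: [-6.5, -4.0, 15.9]
finger_gap: 0.219
```

```bash
python3 st.py
```

```text
t 15.4 tcp [0.5652 0.2255 0.1116] yaw -5.67 F [-6.45 -3.97 15.95] Fplate [ 9.3   9.55 11.57] gap 0.219 tq [-0.59  1.16 -0.11]
P in plate mm [54.5 89.8 42.6] err to goal tool axes [ 1.6  0.2 -2.2]
```

>>> {"op": "arm_command", "data": {
  "series": [
    [[-0.5,-0.5,-1,0],[-1,-0.5,-1,0],[0,0,0,0],[0,0,0,0]]
  ]
}}

```text
t: 15.8
tcp_pos: [0.5651, 0.2255, 0.1117]
tool_rot: [0.035, 0.706, -0.035, 0.706]
force: [-1.0, -0.7, 7.6]
finger_gap: 0.217
```

```bash
python3 st.py
```

```text
t 15.8 tcp [0.5651 0.2255 0.1117] yaw -5.69 F [-1.04 -0.68  7.62] Fplate [2.71 3.23 6.47] gap 0.217 tq [-0.19  0.32 -0.15]
P in plate mm [54.5 90.  42.7] err to goal tool axes [ 1.7  0.3 -2.2]
```

>>> {"op": "arm_command", "data": {
  "series": [
    [[0,0,0,0],[0,0,0,0],[0,0,0,0],[-10,0,0,0],[-30,0,0,0],[-40,0,0,0],[-40,-20,0,0],[0,-45,0,0],[0,-45,0,0],[0,-45,0,0]]
  ],
  "jaw": 50
}}

```text
t: 16.8
tcp_pos: [0.5495, 0.0702, 0.232]
tool_rot: [0.034, 0.706, -0.035, 0.707]
force: [1.5, 0.3, -0.3]
finger_gap: 0.498
```

>>> {"op": "arm_command", "data": {
  "series": [
    [[0,-45,0,0],[0,0,0,0],[0,0,0,0]]
  ]
}}

```text
t: 17.1
tcp_pos: [0.5453, 0.0256, 0.2313]
tool_rot: [0.036, 0.706, -0.036, 0.706]
force: [0.9, 0.3, 0.0]
finger_gap: 0.5
```

```bash
python3 st.py;  python3 -c "
from look import *
two('pics/g7.png',(160,145,100,90,4),(205,175,80,95,5))"
```

```text
t 17.1 tcp [0.5453 0.0256 0.2313] yaw -5.83 F [0.91 0.33 0.04] Fplate [-0.8  -0.38  0.39] gap 0.5 tq [-0.   -0.01 -0.04]
P in plate mm [ 66.7 318.9  88.5] err to goal tool axes [121.4 201.1  -2.8]
(475, 800, 3)
```

View pics/g7.png

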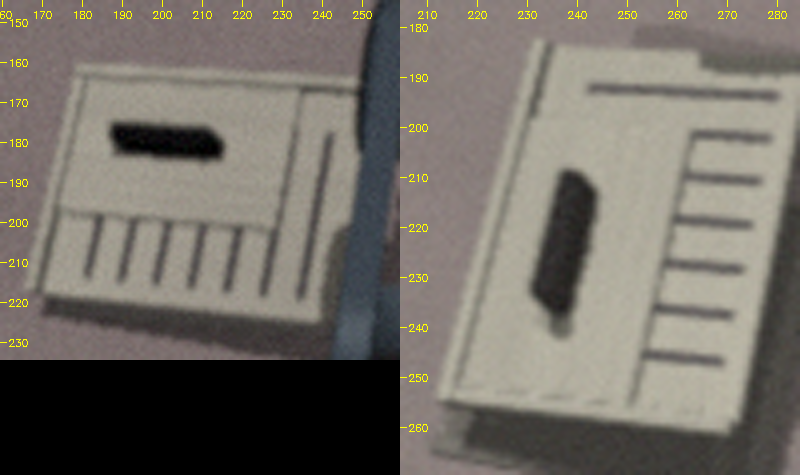

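The lid is seated flat in the corner, unchanged (handle from (188,178) to (213,181) in the top view), and the fingers are clear of it. I hand the job in.

```bash
python3 -c "
from station import ticket
print(ticket.sign_off())"
```

```text
the job is handed in; nothing more can be done
None
```

The lid is seated in the low corner of the drip stand, pressed home and let go. I handed the job in at about 17 s of the 58 s allowed; the hand-in gives no verdict.

- **Placing:** The tool can only point straight down. I let the lid tip in the fingers, opening them slightly in steps, until it lay flat on the plate about 11–15 mm clear of both rails. I then let go and it slid into the corner by itself. I had no direct reading of its sliding speed or of how hard it met the rails.
- **Pressing:** By the wrist force, I pushed about 8–9 N towards the long rail and about 10 N towards the short one. I held that for about 0.7 s, then eased off before opening the fingers.
- **Last checks:** In the final picture the lid's edges are flush with both rails, the handle is where it was before the press, and the fingers are clear and unloaded.
- **What disagreed:**
  - The handle-top position, measured once before the press, came out 4–11 mm off in x and 3–6 mm off in y. The lid's edges agreed to about 2 mm in x, but up to about 5 mm off along the long side. I trusted the edges and the matching before and after pictures.
  - My first free fit of the plate's tilt gave 23.6° against the stated 24°, so I fixed it at 24°.
- **Not checked:** I did not re-measure the bystanders at the end. The arm stayed well above them when it crossed the table.

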